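Set the stock tags on a watchmaker's parts board

ROBOT

A 7-joint arm with a two-finger parallel gripper is mounted at the origin on the work surface. World frame = base frame: x ahead of the robot, y to its left, z up, the work surface at z = 0. Lengths are in m, angles in rad, forces in N, time in s.
With the tool pointing down it reaches from about 0.35 to 0.9 m from the base axis. Payload 7.2 kg.
Tool frame: the origin (TCP) lies on the mounting face of the last link; the fingertips stand arm.finger_overhang ahead of it and the grasp point (between the pads) lies 155 mm ahead of it (arm.finger_overhang is the distance from the TCP to the fingertips, in m); z points along the fingers, y is the line along which they close (so a half turn about z gives the same grasp; the last joint's range is limited). The gripper opens to 85 mm and grips with 20 to 120 N. Pads are 22 mm wide; open, the fingers measure 114 mm over their backs; the gripper's body (76 mm by 85 mm) begins 54 mm behind the grasp point. The pads swing forward as they close: fully open they stand 13 mm farther back than shut.
Start: joints at [-1.322, 0.411, -0.013, 1.596, 0.006, 1.134, -0.082], TCP at [0.195, 0.594, 0.405] pointing down, gripper open.
Joint ranges: [-2.95, 2.95], [-0.29, 1.99], [-1.47, 1.44], [0.14, 2.54], [-1.03, 4.17], [0.13, 1.85], [-2.86, 2.86]. Speed limits (rad/s): [2.39, 2.39, 3.01, 3.01, 3.14, 3.14, 3.14].

INTERFACE

Orientations are given as a rotation vector (axis times angle).
In Python, from station import arm gives the robot as it stands.
- The arm moves only by the tool play_rows, never from a script. Its argument "plan" is a list of rows, each an object with "delta_pos": the shift along the tool's x, y, z in mm, a list of three; "dr": the turn, a rotation vector about the tool's x, y, z in degrees, a list of three; "fingers": the finger opening in mm, from 0 to 85.4. A call has 1 to 5 rows; each row is the pose to reach, as a shift and turn from the pose commanded when the call began, along the tool's axes at that moment; what a row does not reach only later rows make up. A row lasts 1/8 s, in which the tool goes at most 62.5 mm and 10.7 degrees, less where a joint would pass 70% of its speed; a pose out of reach is approached as far as the arm can. A call with a gripper value outside its range is refused whole. The fingers move at their own pace and stop on an object; "force" is the grip in N (left out, the last holds). Time passes only in rows, so rows that repeat a pose let the fingers close. It gives the time, the measured TCP pose, the force, the opening and the grip force at its end, in the units of the state.
- arm.get_obs(): the state, without advancing time (a new reading comes with each control period).
- arm.read_camera(name): name is "scene" or "top" or "wrist"; returns (picture, depth): 480x640x3 uint8, red, green, blue; 480x640 float32, m along the optical axis (not along the pixel's ray), 0 where there is no reading.
- arm.get_calibration(name): a dict with "K" (3x3 intrinsics, pixels), "camera_from_world" (4x4, takes a point from world to camera coordinates); the wrist camera has in their place "T_tool_cam" (4x4, takes a point from camera to tool coordinates, whose origin is the TCP and whose axes are the flange's). Camera axes: x right, y up, looking along -z (the intrinsics and any distortion apply to the point x, -y, -z); pixel columns grow to the right and rows downward; lengths in m; the calibration is good to about 2 mm. A picture is of the moment at which its call begins: read the wrist's pose just before it. get_calibration takes no time and is no camera call.
- arm.close_job(): hands the job in; it is judged then, once.
Trained networks look in the newest picture that a camera, given by its name, has taken for a name from the list of things; names that differ only in an ending like _2 or _b are one class to them, and where a whole thing is asked for, a point or a joint stands for the part that bears it (a point fixed in the world has none). Each returns a list of dicts, best first, with "confidence" (0 to 1); they miss things now and then, are a little off and sometimes report something else, mostly with a low value. They report only what shows in the picture. A call takes as long as a camera call. They do not tell look-alikes from the thing itself.
- arm.masks_of(camera, name): "pixels" (480x640 bool, what is visible of it) and "position" ([column, row] in pixels, amid what is visible of it).
The state is a dict: "clock": time; "joint_pos": joint angles; "joint_velocities": joint speeds; "effort": joint torques, N m; "tcp_pos": TCP position; "eef_rot": TCP orientation; "wrist_force": force on the tool from outside, world axes, zero at the start; "moment": the same for the moment, N m; "finger_gap": finger opening in m; "finger_force": force on a finger pad.
Only numpy, scipy, OpenCV 4.12 (cv2) and the standard library are available. Lean on these libraries where they do the work, as an engineer would, in place of code of your own. Each camera call takes 0.05 s, during which the arm holds its last target. There are 200 camera calls.

TASK

Each dish on the watchmaker's stock board has a hinged tag in front of it; with a fingertip, push over whichever tags are wrong, so that the tags of the full dishes lean fully towards their dish with the disc face up, and the tag of the empty dish leans fully away from its dish with the plain face up. Only push: do not pick anything up, and leave the dishes, the watch, the loupe and the jar where they stand. At the end take the hand clear of everything.

Things in the scene. Friction and masses are not known exactly. Their poses are not given: they have to be found in the camera images.
- board: Flat wooden stock board, 220 (x) x 380 (y) x 12 mm thick, fixed on the bench. Origin: centre of its underside, at bench height. Its x axis points from the row of tags to the row of dishes (roughly away from the robot), its y axis runs along the rows, z up. Four tag stands at x = -65 mm, spaced 90 mm apart in y (y = -135, -45, 45, 135 mm); one dish straight behind each at x = +60 mm (within 5 mm).
- hinge_a (a point): Middle of the hinge line of tag a, 34 mm above the bench; axes parallel to the board's (hinge line along y, +x towards its dish). The fixed aluminium stand is 54 mm wide (y) and 44 mm long (x); its highest parts, two steel rest wires 15 mm before and behind the hinge line, reach 13 mm above it. Which tag sits in which place varies.
- place_a (a point): Middle of the place for the dish that tag a belongs to (a dark round patch on the board), 125 mm straight behind the hinge, 24 mm above the bench.
- edge_a (a point): Middle of the free edge of tag a, 60 mm from its hinge line. The tag is a stiff black plate 40 mm wide (along y) and 4 mm thick, about 30 g, with a raised aluminium disc (26 mm wide, 2 mm proud, centred 40 mm from the hinge) on one face; the other face is plain.
- tag_a (a joint): Angle of tag a (rad). 0: leaning 40 degrees from upright away from its dish, plain face upward. 0.7: upright. 1.4: leaning 40 degrees towards its dish, disc face upward. It swings freely with slight friction: once past upright it falls by its own weight on to the stop of that side and stays; short of upright it falls back.
- hinge_b (a point): Middle of the hinge line of tag b, 34 mm above the bench; axes parallel to the board's (hinge line along y, +x towards its dish). The fixed aluminium stand is 54 mm wide (y) and 44 mm long (x); its highest parts, two steel rest wires 15 mm before and behind the hinge line, reach 13 mm above it. Which tag sits in which place varies.
- place_b (a point): Middle of the place for the dish that tag b belongs to (a dark round patch on the board), 125 mm straight behind the hinge, 24 mm above the bench.
- edge_b (a point): Middle of the free edge of tag b, 60 mm from its hinge line. The tag is a stiff black plate 40 mm wide (along y) and 4 mm thick, about 30 g, with a raised aluminium disc (26 mm wide, 2 mm proud, centred 40 mm from the hinge) on one face; the other face is plain.
- tag_b (a joint): Angle of tag b (rad). 0: leaning 40 degrees from upright away from its dish, plain face upward. 0.7: upright. 1.4: leaning 40 degrees towards its dish, disc face upward. It swings freely with slight friction: once past upright it falls by its own weight on to the stop of that side and stays; short of upright it falls back.
- hinge_c (a point): Middle of the hinge line of tag c, 34 mm above the bench; axes parallel to the board's (hinge line along y, +x towards its dish). The fixed aluminium stand is 54 mm wide (y) and 44 mm long (x); its highest parts, two steel rest wires 15 mm before and behind the hinge line, reach 13 mm above it. Which tag sits in which place varies.
- place_c (a point): Middle of the place for the dish that tag c belongs to (a dark round patch on the board), 125 mm straight behind the hinge, 24 mm above the bench.
- edge_c (a point): Middle of the free edge of tag c, 60 mm from its hinge line. The tag is a stiff black plate 40 mm wide (along y) and 4 mm thick, about 30 g, with a raised aluminium disc (26 mm wide, 2 mm proud, centred 40 mm from the hinge) on one face; the other face is plain.
- tag_c (a joint): Angle of tag c (rad). 0: leaning 40 degrees from upright away from its dish, plain face upward. 0.7: upright. 1.4: leaning 40 degrees towards its dish, disc face upward. It swings freely with slight friction: once past upright it falls by its own weight on to the stop of that side and stays; short of upright it falls back.
- hinge_d (a point): Middle of the hinge line of tag d, 34 mm above the bench; axes parallel to the board's (hinge line along y, +x towards its dish). The fixed aluminium stand is 54 mm wide (y) and 44 mm long (x); its highest parts, two steel rest wires 15 mm before and behind the hinge line, reach 13 mm above it. Which tag sits in which place varies.
- place_d (a point): Middle of the place for the dish that tag d belongs to (a dark round patch on the board), 125 mm straight behind the hinge, 24 mm above the bench.
- edge_d (a point): Middle of the free edge of tag d, 60 mm from its hinge line. The tag is a stiff black plate 40 mm wide (along y) and 4 mm thick, about 30 g, with a raised aluminium disc (26 mm wide, 2 mm proud, centred 40 mm from the hinge) on one face; the other face is plain.
- tag_d (a joint): Angle of tag d (rad). 0: leaning 40 degrees from upright away from its dish, plain face upward. 0.7: upright. 1.4: leaning 40 degrees towards its dish, disc face upward. It swings freely with slight friction: once past upright it falls by its own weight on to the stop of that side and stays; short of upright it falls back.
- full_1_center (a point): A loose round white plastic dish, 60 mm across the rim, 24 mm high (heap to about 30 mm if full), heaped full of small brass wheels; this point is on its axis 12 mm above its underside. It belongs to the tag straight in front of it on the board. Which dish stands where varies.
- full_2_center (a point): A loose round white plastic dish, 60 mm across the rim, 24 mm high (heap to about 30 mm if full), heaped full of small steel wheels; this point is on its axis 12 mm above its underside. It belongs to the tag straight in front of it on the board. Which dish stands where varies.
- full_3_center (a point): A loose round white plastic dish, 60 mm across the rim, 24 mm high (heap to about 30 mm if full), heaped full of small copper wheels; this point is on its axis 12 mm above its underside. It belongs to the tag straight in front of it on the board. Which dish stands where varies.
- empty_center (a point): A loose round white plastic dish, 60 mm across the rim, 24 mm high (heap to about 30 mm if full), empty; this point is on its axis 12 mm above its underside. It belongs to the tag straight in front of it on the board. Which dish stands where varies.
- watch: Bystander: steel wristwatch without strap lying flat, 40 mm across, 52 mm over the lugs, 11 mm high; origin at its underside centre. Loose.
- loupe: Bystander: black eye loupe standing on its narrow end, 34 mm across, 36 mm high; origin at its underside centre. Loose.
- jar: Bystander: small glass jar with metal cap, 42 mm across, 42 mm high; origin at its underside centre. Loose.
Things that resemble listed ones, but are neither listed nor needed, are in the scene too. What is shaped like the part that bears full_1_center but blue or red is not meant. Leave any red look-alike of the part that bears full_3_center alone.

How it is judged:
At the end, for the whole second after the job is handed in: Every tag whose dish is full is over to the dish side (joint above 1.25 rad), the tag whose dish is empty is over to the other side (joint below 0.15 rad), and all tags are at rest (((horizontal distance between any of full_1_center, full_2_center, full_3_center and place_a below 0.045 m and value of joint tag_a above 1.25 rad) or (not (horizontal distance between any of full_1_center, full_2_center, full_3_center and place_a below 0.045 m) and value of joint tag_a below 0.15 rad)) and velocity of joint tag_a between -0.2 and 0.2 rad/s and ((horizontal distance between any of full_1_center, full_2_center, full_3_center and place_b below 0.045 m and value of joint tag_b above 1.25 rad) or (not (horizontal distance between any of full_1_center, full_2_center, full_3_center and place_b below 0.045 m) and value of joint tag_b below 0.15 rad)) and velocity of joint tag_b between -0.2 and 0.2 rad/s and ((horizontal distance between any of full_1_center, full_2_center, full_3_center and place_c below 0.045 m and value of joint tag_c above 1.25 rad) or (not (horizontal distance between any of full_1_center, full_2_center, full_3_center and place_c below 0.045 m) and value of joint tag_c below 0.15 rad)) and velocity of joint tag_c between -0.2 and 0.2 rad/s and ((horizontal distance between any of full_1_center, full_2_center, full_3_center and place_d below 0.045 m and value of joint tag_d above 1.25 rad) or (not (horizontal distance between any of full_1_center, full_2_center, full_3_center and place_d below 0.045 m) and value of joint tag_d below 0.15 rad)) and velocity of joint tag_d between -0.2 and 0.2 rad/s); the robot touches nothing.
It fails at once if a dish, the watch, the loupe or the jar is lifted or displaced by more than 15 mm (distance of any of full_1_center, full_2_center, full_3_center, empty_center, watch, loupe, jar from where it was at the start of the episode above 0.015 m).
It also fails if it takes over 64 s, if anything falls off the work surface, if the arm or the gripper's body presses on something with over 40 N, if the wrist force passes 120 N, or if a joint passes its speed limit or range.

## Working session

There is one attempt and no reset: what is moved stays moved. The work goes in short steps, Python scripts to look and compute and a tool call to move; the robot and the scene stay as the last step left them, time stands still between calls to the robot, and variables do not carry over. Pictures are saved under pics/ and viewed, at most 10 in all, crops included, and the job is handed in when it is done.

Besides the shell and the picture viewer there is one more tool, called by a JSON object that holds its "api" and its "payload", one argument or row to a line. play_rows: Moves the arm, as the interface text tells. Its arguments: {"type":"object","properties":{"plan":{"type":"array"},"force":{"type":"number"}},"required":["plan"]}

```bash
mkdir -p pics
cat > h.py <<'E'
import numpy as np, cv2
from scipy.spatial.transform import Rotation as R
from station import arm
def world(name,depth,uv,cal=None):
    c=arm.get_calibration(name); K=np.array(c["K"]); M=np.linalg.inv(np.array(c["camera_from_world"]))
    uv=np.atleast_2d(uv).astype(float); r=uv[:,1].round().astype(int); q=uv[:,0].round().astype(int)
    z=depth[r,q]; x=(uv[:,0]-K[0,2])/K[0,0]*z; y=(uv[:,1]-K[1,2])/K[1,1]*z
    return (M@np.stack([x,-y,-z,np.ones_like(z)]))[:3].T
E
python3 - <<'E'
from h import *
o=arm.get_obs(); print(o["clock"],o["tcp_pos"],o["eef_rot"],o["finger_gap"],arm.finger_overhang)
for n in ["scene","top"]:
    p,d=arm.read_camera(n); cv2.imwrite(f"pics/{n}0.png",p[:,:,::-1]); np.save(n+".npy",d)
    for t in ["tag_a","full_1_center","full_2_center","full_3_center","empty_center","watch","loupe","jar","board"]:
        for m in arm.masks_of(n,t):
            ys,xs=np.nonzero(m["pixels"]); pts=world(n,d,np.c_[xs,ys]) ; pts=pts[d[ys,xs]>0]
            print(n,t,round(m["confidence"],2),np.round(m["position"]),np.round(np.median(pts,0),3),np.round(pts.min(0),3),np.round(pts.max(0),3)) if len(pts) else 0
E
```

```text
0.0 [0.19463966 0.59367676 0.40381837] [-4.95456209e-01 -3.10212002e+00  2.65186878e-03] 0.08521832035962734 0.1734
scene tag_a 0.97 [406. 210.] [0.522 0.106 0.058] [ 0.378  0.08  -0.001] [0.557 0.129 0.082]
scene tag_a 0.91 [358. 195.] [0.495 0.021 0.058] [ 0.345 -0.011 -0.   ] [0.519 0.043 0.081]
scene tag_a 0.63 [307. 183.] [ 0.469 -0.066  0.058] [ 0.313 -0.109 -0.001] [ 0.494 -0.042  0.081]
scene tag_a 0.56 [250. 174.] [ 0.491 -0.163  0.067] [ 0.37  -0.228 -0.001] [ 0.506 -0.14   0.082]
scene full_1_center 0.93 [312. 263.] [ 0.638 -0.017  0.031] [ 0.605 -0.047  0.014] [0.664 0.01  0.042]
scene full_1_center 0.66 [206. 348.] [ 0.818 -0.116  0.019] [ 0.784 -0.158 -0.   ] [ 0.843 -0.089  0.03 ]
scene full_1_center 0.64 [284. 351.] [ 0.799 -0.019  0.019] [ 0.757 -0.05  -0.001] [0.827 0.009 0.03 ]
scene full_2_center 0.7 [262. 240.] [ 0.614 -0.106  0.031] [ 0.552 -0.149  0.01 ] [ 0.64  -0.079  0.041]
scene full_3_center 0.81 [375. 367.] [0.799 0.097 0.019] [ 0.75   0.069 -0.002] [0.827 0.126 0.031]
scene full_3_center 0.78 [368. 279.] [0.66  0.067 0.031] [0.626 0.034 0.01 ] [0.687 0.0
[... 2025 characters left out ...]
.004  0.017] [0.518 0.041 0.083]
top empty_center 0.96 [431. 248.] [ 0.581 -0.199  0.018] [ 0.549 -0.231  0.01 ] [ 0.613 -0.166  0.039]
top watch 0.72 [271. 354.] [0.406 0.057 0.011] [ 0.387  0.038 -0.001] [0.425 0.08  0.016]
top watch 0.37 [414. 313.] [ 0.481 -0.164  0.064] [ 0.456 -0.188  0.012] [ 0.503 -0.142  0.083]
top loupe 0.89 [348. 394.] [ 0.356 -0.067  0.036] [ 0.334 -0.086 -0.   ] [ 0.372 -0.05   0.04 ]
top jar 0.69 [480. 304.] [ 0.495 -0.272  0.042] [ 0.477 -0.311 -0.001] [ 0.518 -0.256  0.045]
top board 0.65 [342. 260.] [ 0.561 -0.052  0.012] [ 0.403 -0.265 -0.002] [0.72  0.167 0.083]
top board 0.28 [348. 309.] [ 0.479 -0.069  0.046] [ 0.44  -0.103  0.011] [ 0.513 -0.042  0.083]
```

Run:
```python
import cv2
a=cv2.imread("pics/top0.png")[80:420,200:520]; cv2.imwrite("pics/c1.png",cv2.resize(a,None,fx=1.75,fy=1.75,interpolation=2))
```

```text
(no output)
```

View pics/c1.png

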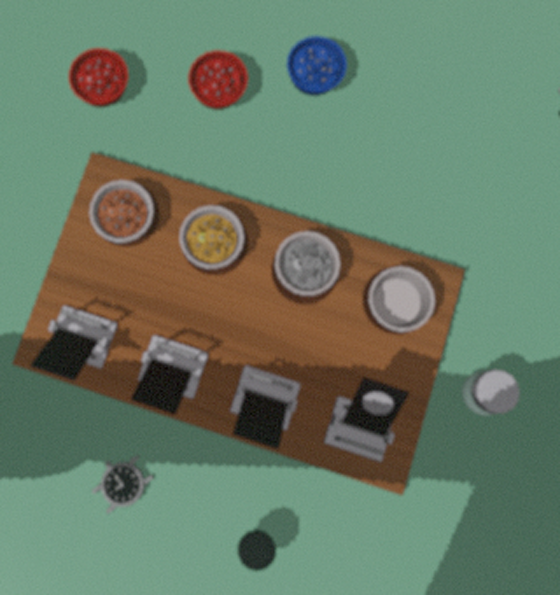

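View pics/scene0.png

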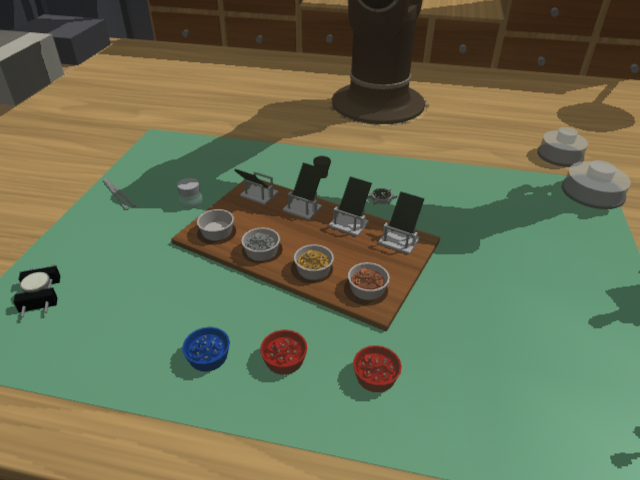

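The top view (full-frame pixels) shows the copper dish at (269,200), brass at (322,212), steel at (377,228) and the empty one at (431,248). The red dishes at (256,121) and (325,121) and the blue one at (378,114) are off the board, so they are look-alikes. The copper, brass and steel tags lean away from their dishes with the plain face up. The empty dish's tag at (414,312) leans towards it with the disc up. All four tags are wrong.

```bash
cat >> h.py <<'E'
D=np.array([[.656,.066],[.633,-.020],[.610,-.108],[.581,-.199]])
c0=D.mean(0); yb=(D[0]-D[3])/np.linalg.norm(D[0]-D[3]); xb=np.array([yb[1],-yb[0]])
# places along the row, 90 mm apart
H=np.array([c0+yb*s-.125*xb for s in (.135,.045,-.045,-.135)])
def delta(i,x,ztip):
    o=arm.get_obs(); r=R.from_rotvec(o["eef_rot"]); t=np.r_[H[i]+x*xb,ztip+arm.finger_overhang]
    want=R.from_matrix(np.c_[np.r_[-xb,0],np.r_[yb,0],[0,0,-1]])
    return np.round(r.inv().apply(t-o["tcp_pos"])*1000,1), np.round((r.inv()*want).as_rotvec(degrees=True),1)
E
python3 - <<'E'
from h import *
print(H.round(3),xb.round(3),np.linalg.norm(np.diff(D,axis=0),axis=1))
d=np.load("top.npy")
for m in arm.masks_of("top","tag_a"):
    ys,xs=np.nonzero(m["pixels"]); p=world("top",d,np.c_[xs,ys]); p=p[p[:,2]>.05]
    i=np.argmin(np.linalg.norm(H-np.median(p[:,:2],0),axis=1)); q=p[:,:2]-H[i]
    a=q@xb; b=q@yb; print(i,np.percentile(a,[2,50,98]).round(3),np.percentile(b,[2,50,98]).round(3),p[:,2].max().round(3))
print(delta(0,-.065,.15))
E
```

```text
[[ 0.536  0.099]
 [ 0.512  0.012]
 [ 0.487 -0.075]
 [ 0.463 -0.161]] [ 0.962 -0.272] [0.08902247 0.09095603 0.09550916]
1 [-0.038 -0.025 -0.011] [-0.017  0.002  0.021] 0.083
3 [0.007 0.022 0.036] [-0.017  0.002  0.021] 0.727
2 [-0.04  -0.026 -0.012] [-0.017  0.002  0.021] 0.727
0 [-0.037 -0.024 -0.009] [-0.018  0.001  0.021] 0.727
(array([-414.1, -366.8,   81.3]), array([ 0. ,  0. , -2.3]))
```

{"api": "play_rows", "payload": {
  "plan": [
    {"delta_pos":[-50,-44,0],"dr":[0,0,-2.3],"fingers":0},
    {"delta_pos":[-95,-84,0],"dr":[0,0,-2.3],"fingers":0},
    {"delta_pos":[-140,-124,0],"dr":[0,0,-2.3],"fingers":0},
    {"delta_pos":[-185,-164,0],"dr":[0,0,-2.3],"fingers":0},
    {"delta_pos":[-230,-204,0],"dr":[0,0,-2.3],"fingers":0}
  ]
}}

```text
clock: 1.68
tcp_pos: [0.3505, 0.3265, 0.405]
eef_rot: [0.433, 3.111, 0.001]
wrist_force: [0.9, 0.4, -0.3]
finger_gap: 0.0001
finger_force: 0.0
```

```bash
python3 -c "
from h import *
print(delta(0,-.065,.15),arm.get_obs()['finger_gap'],arm.finger_overhang)"
```

```text
(array([-176.1, -168.5,   81.5]), array([ 0.1,  0. , -0.1])) 0.00014317417149400393 0.1734
```

{"api": "play_rows", "payload": {
  "plan": [
    {"delta_pos":[-44,-42,10],"dr":[0,0,0],"fingers":0},
    {"delta_pos":[-88,-84,20],"dr":[0,0,0],"fingers":0},
    {"delta_pos":[-132,-126,40],"dr":[0,0,0],"fingers":0},
    {"delta_pos":[-171,-168,81],"dr":[0,0,0],"fingers":0},
    {"delta_pos":[-171,-168,110],"dr":[0,0,0],"fingers":0}
  ]
}}

```text
clock: 2.3
tcp_pos: [0.4697, 0.1164, 0.2943]
eef_rot: [0.442, 3.108, -0.001]
wrist_force: [0.2, 1.2, -1.1]
finger_gap: 0.0001
finger_force: 0.0
```

```bash
python3 -c "
from h import *
print(delta(0,-.065,.068))
p,d=arm.read_camera('scene'); cv2.imwrite('pics/s1.png',cv2.resize(p[80:320,200:520,::-1],None,fx=2.4,fy=2.4))"
```

```text
(array([-3.9,  1.1, 52.9]), array([-0. ,  0.1, -0.4]))
```

View pics/s1.png

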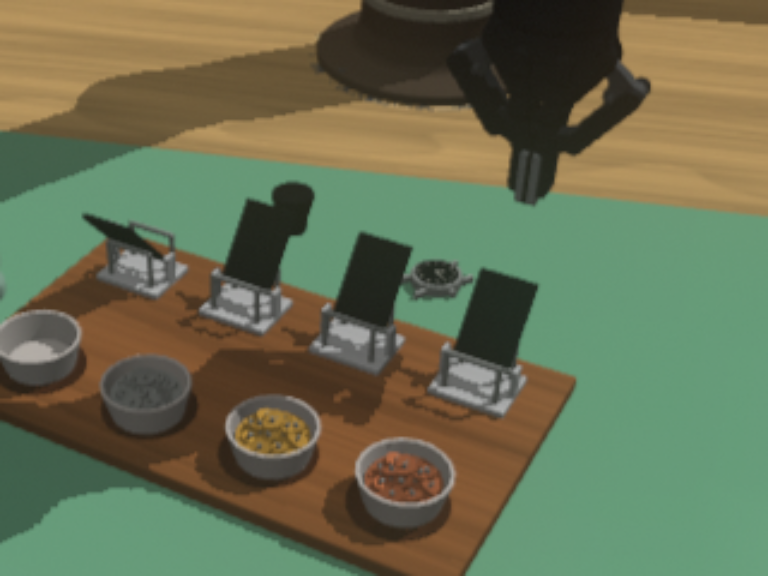

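The shut fingertip at crop (528,203) is behind the copper tag and above its edge. Next I descend and push.

{"api": "play_rows", "payload": {
  "plan": [
    {"delta_pos":[-2,1,27],"dr":[0,0,0],"fingers":0},
    {"delta_pos":[-2,1,53],"dr":[0,0,0],"fingers":0},
    {"delta_pos":[-14,1,53],"dr":[0,0,0],"fingers":0},
    {"delta_pos":[-28,1,53],"dr":[0,0,0],"fingers":0},
    {"delta_pos":[-42,1,53],"dr":[0,0,0],"fingers":0}
  ]
}}

```text
clock: 2.98
tcp_pos: [0.5107, 0.1095, 0.2431]
eef_rot: [0.433, 3.109, 0.002]
wrist_force: [-0.4, -0.4, 0.2]
finger_gap: -0.0003
finger_force: 0.0
```

{"api": "play_rows", "payload": {
  "plan": [
    {"delta_pos":[-10,0,0],"dr":[0,0,0],"fingers":0},
    {"delta_pos":[-20,0,0],"dr":[0,0,0],"fingers":0},
    {"delta_pos":[-30,0,0],"dr":[0,0,0],"fingers":0},
    {"delta_pos":[-30,0,0],"dr":[0,0,0],"fingers":0},
    {"delta_pos":[-30,0,0],"dr":[0,0,0],"fingers":0}
  ]
}}

```text
clock: 3.6
tcp_pos: [0.5376, 0.1014, 0.2415]
eef_rot: [-0.433, -3.111, 0.0]
wrist_force: [0.5, -0.3, -0.2]
finger_gap: 0.0
finger_force: 0.0
```

```bash
python3 -c "
from h import *
print(delta(0,0,.068),delta(1,-.065,.068),arm.get_obs()['wrist_force'])
p,d=arm.read_camera('scene'); cv2.imwrite('pics/s2.png',cv2.resize(p[80:320,200:520,::-1],None,fx=2.4,fy=2.4))"
```

```text
(array([ 0.3, -2.9,  0.1]), array([-0., -0., -0.])) (array([ 65.2, -93. ,   0.2]), array([-0., -0., -0.])) [ 0.51585911 -0.27192176 -0.18848271]
```

View pics/s2.png

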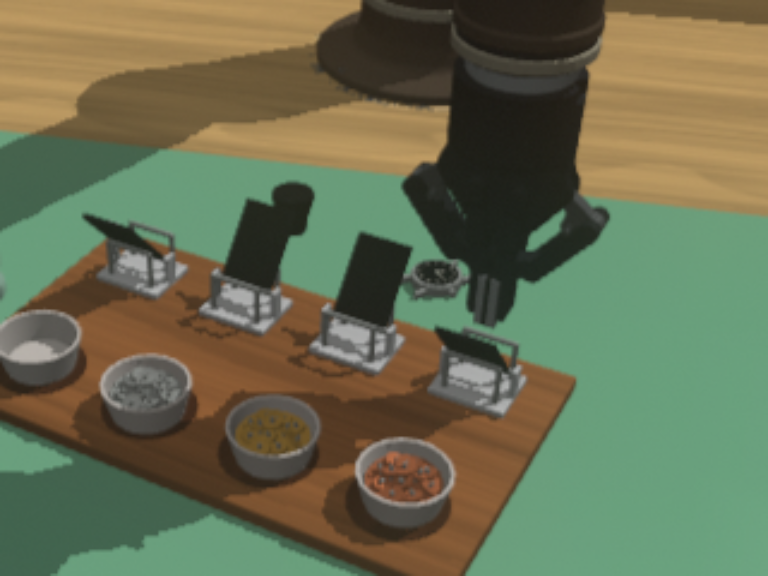

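The copper tag at crop (475,350) has fallen to its dish side. Now the brass tag.

{"api": "play_rows", "payload": {
  "plan": [
    {"delta_pos":[10,0,-30],"dr":[0,0,0],"fingers":0},
    {"delta_pos":[35,-20,-60],"dr":[0,0,0],"fingers":0},
    {"delta_pos":[65,-60,-60],"dr":[0,0,0],"fingers":0},
    {"delta_pos":[65,-93,-60],"dr":[0,0,0],"fingers":0},
    {"delta_pos":[65,-93,-60],"dr":[0,0,0],"fingers":0}
  ]
}}

```text
clock: 4.28
tcp_pos: [0.4488, 0.0278, 0.3021]
eef_rot: [0.438, 3.111, 0.0]
wrist_force: [0.2, 1.5, -0.1]
finger_gap: -0.0001
finger_force: 0.0
```

{"api": "play_rows", "payload": {
  "plan": [
    {"delta_pos":[0,0,30],"dr":[0,0,0],"fingers":0},
    {"delta_pos":[0,0,60],"dr":[0,0,0],"fingers":0},
    {"delta_pos":[-12,0,60],"dr":[0,0,0],"fingers":0},
    {"delta_pos":[-26,0,60],"dr":[0,0,0],"fingers":0},
    {"delta_pos":[-38,0,60],"dr":[0,0,0],"fingers":0}
  ]
}}

```text
clock: 4.9
tcp_pos: [0.4884, 0.0191, 0.2428]
eef_rot: [0.433, 3.109, 0.001]
wrist_force: [0.5, -1.1, -0.5]
finger_gap: -0.0001
finger_force: 0.0
```

{"api": "play_rows", "payload": {
  "plan": [
    {"delta_pos":[-10,0,0],"dr":[0,0,0],"fingers":0},
    {"delta_pos":[-20,0,0],"dr":[0,0,0],"fingers":0},
    {"delta_pos":[-28,0,0],"dr":[0,0,0],"fingers":0},
    {"delta_pos":[-28,0,0],"dr":[0,0,0],"fingers":0},
    {"delta_pos":[-28,0,0],"dr":[0,0,0],"fingers":0}
  ]
}}

```text
clock: 5.52
tcp_pos: [0.5131, 0.0117, 0.2416]
eef_rot: [-0.433, -3.111, 0.0]
wrist_force: [-0.4, -0.1, 0.3]
finger_gap: 0.0
finger_force: 0.0
```

```bash
python3 -c "
from h import *
print(delta(1,0,.068),delta(2,-.065,.068))"
```

```text
(array([1.2, 0.1, 0.2]), array([-0., -0., -0.])) (array([ 66.1, -90. ,   0.2]), array([-0., -0., -0.]))
```

Now the steel tag, the same way.

{"api": "play_rows", "payload": {
  "plan": [
    {"delta_pos":[10,0,-30],"dr":[0,0,0],"fingers":0},
    {"delta_pos":[35,-20,-60],"dr":[0,0,0],"fingers":0},
    {"delta_pos":[66,-60,-60],"dr":[0,0,0],"fingers":0},
    {"delta_pos":[66,-90,-60],"dr":[0,0,0],"fingers":0},
    {"delta_pos":[66,-90,-60],"dr":[0,0,0],"fingers":0}
  ]
}}

```text
clock: 6.15
tcp_pos: [0.4242, -0.0584, 0.302]
eef_rot: [0.438, 3.111, 0.0]
wrist_force: [-0.4, -0.4, 0.4]
finger_gap: -0.0002
finger_force: 0.0
```

{"api": "play_rows", "payload": {
  "plan": [
    {"delta_pos":[0,0,30],"dr":[0,0,0],"fingers":0},
    {"delta_pos":[0,0,60],"dr":[0,0,0],"fingers":0},
    {"delta_pos":[-12,0,60],"dr":[0,0,0],"fingers":0},
    {"delta_pos":[-26,0,60],"dr":[0,0,0],"fingers":0},
    {"delta_pos":[-38,0,60],"dr":[0,0,0],"fingers":0}
  ]
}}

```text
clock: 6.78
tcp_pos: [0.4638, -0.0675, 0.2428]
eef_rot: [0.433, 3.109, 0.0]
wrist_force: [-0.7, 0.2, 0.6]
finger_gap: 0.0002
finger_force: 0.0
```

{"api": "play_rows", "payload": {
  "plan": [
    {"delta_pos":[-10,0,0],"dr":[0,0,0],"fingers":0},
    {"delta_pos":[-20,0,0],"dr":[0,0,0],"fingers":0},
    {"delta_pos":[-28,0,0],"dr":[0,0,0],"fingers":0},
    {"delta_pos":[-28,0,0],"dr":[0,0,0],"fingers":0},
    {"delta_pos":[-28,0,0],"dr":[0,0,0],"fingers":0}
  ]
}}

```text
clock: 7.4
tcp_pos: [0.4885, -0.0749, 0.2416]
eef_rot: [-0.433, -3.111, -0.0]
wrist_force: [0.2, 0.3, -0.5]
finger_gap: -0.0001
finger_force: 0.0
```

```bash
python3 -c "
from h import *
print(delta(2,0,.068),delta(3,.065,.068))
p,d=arm.read_camera('scene'); cv2.imwrite('pics/s3.png',cv2.resize(p[80:320,200:520,::-1],None,fx=2.4,fy=2.4))"
```

```text
(array([1.1, 0.1, 0.2]), array([-0. , -0. , -0.1])) (array([-64. , -89.8,   0.1]), array([-0. , -0. , -0.1]))
```

View pics/s3.png

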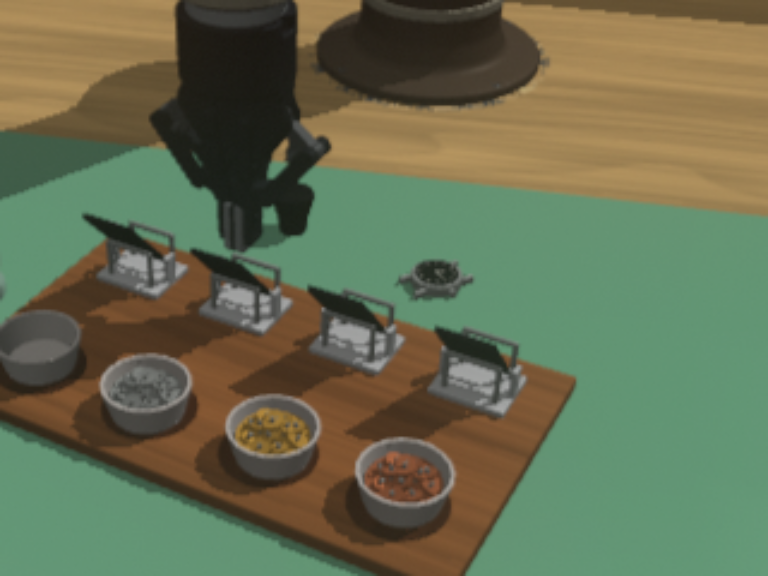

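The tags at crop (475,350), (350,310) and (235,270) now lean to their dishes. Only the empty dish's tag at (125,235) is left, and it needs pushing from the dish side.

{"api": "play_rows", "payload": {
  "plan": [
    {"delta_pos":[0,0,-35],"dr":[0,0,0],"fingers":0},
    {"delta_pos":[0,-10,-70],"dr":[0,0,0],"fingers":0},
    {"delta_pos":[-30,-45,-70],"dr":[0,0,0],"fingers":0},
    {"delta_pos":[-64,-90,-70],"dr":[0,0,0],"fingers":0},
    {"delta_pos":[-66,-90,-70],"dr":[0,0,0],"fingers":0}
  ]
}}

```text
clock: 8.07
tcp_pos: [0.5277, -0.1837, 0.312]
eef_rot: [0.442, 3.109, -0.004]
wrist_force: [-0.5, 0.8, 0.2]
finger_gap: 0.0003
finger_force: 0.0
```

{"api": "play_rows", "payload": {
  "plan": [
    {"delta_pos":[0,0,35],"dr":[0,0,0],"fingers":0},
    {"delta_pos":[0,0,70],"dr":[0,0,0],"fingers":0},
    {"delta_pos":[12,0,70],"dr":[0,0,0],"fingers":0},
    {"delta_pos":[26,0,70],"dr":[0,0,0],"fingers":0},
    {"delta_pos":[38,0,70],"dr":[0,0,0],"fingers":0}
  ]
}}

```text
clock: 8.7
tcp_pos: [0.4904, -0.1688, 0.243]
eef_rot: [0.433, 3.11, 0.0]
wrist_force: [0.2, 0.9, 0.3]
finger_gap: 0.0002
finger_force: 0.0
```

{"api": "play_rows", "payload": {
  "plan": [
    {"delta_pos":[10,0,0],"dr":[0,0,0],"fingers":0},
    {"delta_pos":[20,0,0],"dr":[0,0,0],"fingers":0},
    {"delta_pos":[28,0,0],"dr":[0,0,0],"fingers":0},
    {"delta_pos":[28,0,0],"dr":[0,0,0],"fingers":0},
    {"delta_pos":[28,0,0],"dr":[0,0,0],"fingers":0}
  ]
}}

```text
clock: 9.32
tcp_pos: [0.4646, -0.1616, 0.2418]
eef_rot: [0.433, 3.111, -0.0]
wrist_force: [-0.9, -0.3, 0.4]
finger_gap: -0.0001
finger_force: 0.0
```

{"api": "play_rows", "payload": {
  "plan": [
    {"delta_pos":[-5,0,-40],"dr":[0,0,0],"fingers":0},
    {"delta_pos":[-5,0,-90],"dr":[0,0,0],"fingers":0},
    {"delta_pos":[-5,0,-140],"dr":[0,0,0],"fingers":0},
    {"delta_pos":[-5,0,-180],"dr":[0,0,0],"fingers":0},
    {"delta_pos":[-5,0,-180],"dr":[0,0,0],"fingers":0}
  ]
}}

```text
clock: 9.95
tcp_pos: [0.47, -0.1634, 0.4248]
eef_rot: [0.432, 3.105, 0.0]
wrist_force: [0.4, -0.1, -1.1]
finger_gap: 0.0001
finger_force: 0.0
```

```bash
python3 -c "
from h import *
p,d=arm.read_camera('scene'); cv2.imwrite('pics/s4.png',cv2.resize(p[80:320,150:470,::-1],None,fx=2.4,fy=2.4))"
```

```text
(no output)
```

View pics/s4.png

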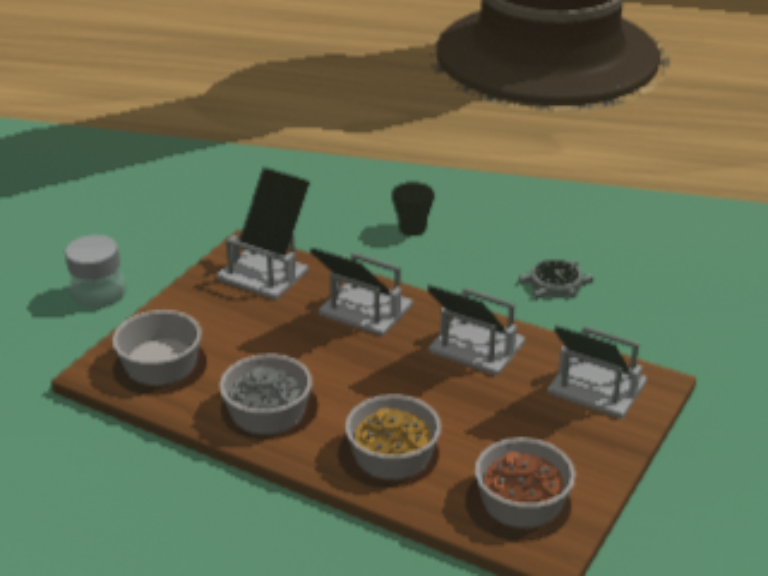

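The empty dish's tag at crop (272,212) now leans away, and the other three lean to their dishes. The dishes and bystanders look undisturbed, and the hand is clear above.

```bash
python3 -c "
from station import arm
print(arm.close_job())"
```

```text
the job is handed in; nothing more can be done
None
```

I pushed over all four tags: the three full dishes' tags now lean towards their dish, the empty dish's tag leans away, nothing else appears moved in the last picture, the hand is clear, and the job is handed in (no verdict was returned).

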